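# Hang a dip basket to drain on an S-hook in a notched rail

### The job

Hang the dip basket of washed fittings up to drain over the red tray. Take the loose S-hook off its little parking stand, put its upper curl over the rack's notched bar and seat it fully home in the middle one of the five notches: the bar may be clamped a little off centre, so feel for the notch with a light touch, never press or knock the hook hard on the rack, and let go only when the hook bears on the bottom of the notch. Then hang the basket by the raised crook in the middle of its bail in the hook's lower curl, let its weight down gently onto the hook before you let go, and keep both fittings in the basket.

Things in the scene. Friction and masses are not known exactly. Their poses are not given: they have to be found in the camera images.
- rack: Fixed grey drip rack. Origin on the counter midway between its uprights; x away from the robot's side, y left along the bar, z up. Uprights (20 mm wide clamp heads, 275 mm high) at y = -130 and +130 mm; feet from x = -75 to +75. Under the bar stands a red tray, 106 x 151 mm, 38 mm high. The dark S-hook fixed in the bar's rightmost notch stays there.
- rack_seat (a point): Midpoint between the uprights at notch-bottom height, 266 mm above the rack's origin, on the bar's centre plane; axes as the rack's. With the hook home, the hook's origin is at this height and x, and at y = the shift of the bar (-18 to +18 mm, see rack_bar). A hook riding on the bar's flat top sits 9 mm higher.
- rack_bar (a point): Point midway between the uprights at the bar's top edge (275 mm up). Rigid flat bar on edge along y, 6 mm thick in x, 30 mm high, 316 mm long. Five square U-notches in its top, 9 mm wide, 9 mm deep, 42 mm apart, flat between. It is clamped tight with its middle notch anywhere from y = -18 to +18 mm of this point: that shift is not in any measured pose.
- hook: Loose bright S-hook, 6 mm round wire, 70 g, 117 mm tall, curls twisted 90 degrees. Origin: inside of the upper crown, the point that rests on a notch bottom. z up, x towards the upper curl's free tip (away from the robot). Upper curl in the xz plane: inside radius 25 mm about z = -25; near side at x = -28, running back inwards to the shank on the axis at z = -67.
- hook_tip (a point): End of the upper curl's free tip, x +31, z -35 mm from the hook's origin; axes as the hook's. The bar gets in by the gap between tip and shank: lower the hook in front of the bar, its axis 15 mm nearer the robot than the bar's plane, until the crown is just above the bar's top edge, then move it ahead over the bar and down. Off the parking stand: the reverse.
- hook_grip (a point): Where to grip the hook: wire of the upper curl's near upper quarter, x -20, y 0, z -5 mm from the hook's origin; axes as the hook's. Grip from above, fingers closing along the hook's y (6 mm wire); there the curve between flat pads keeps the hook from turning and the fingers stay in front of the bar.
- hook_curl (a point): Centre of a 6 mm bail wire lying in the lower curl's bottom, 105 mm straight below the hook's origin; axes as the hook's. The lower curl lies in the yz plane, inside radius 12 mm about z = -96, shank on its -y side, open at the top on its +y side with the free tip at y +16, z -88. Bring a bail in from +y, at least 25 mm above this point, then down.
- hook_stand: Small fixed parking stand on which the hook hangs at the start, its axes as the hook's. Origin on the counter under the hook. Base plate 90 x 95 x 6 mm; bar along y, 6 mm thick, 20 mm high, its top 159 mm above the counter, with one 9 x 9 mm notch above the origin; 12 mm post at y = +45 mm.
- basket: Loose open steel dip basket, 122 x 72 x 40 mm (x, y, z), walls 3 mm, slotted, 0.13 to 0.21 kg empty. Origin: centre of its underside, z up. Rigid bail of 6 mm wire in the xz plane: rises at x = -64 and +64 mm, straight top along x at 86 mm (wire centre), with a crook in the middle raised 8 mm more, about 13 mm wide. Stands on the counter, turned at most 0.25 rad.
- basket_grip (a point): Where to grip the basket: straight top of the bail on the robot's side, x -46, z 86 mm in the basket's frame; axes as the basket's. Fingers close along y (6 mm wire); grip firmly (60 N is fine), the weight hangs to one side. Lean the tool 20 to 45 degrees, pointing down and ahead along +x, so that the gripper stays in front of bar and hook when the basket is hung.
- basket_crook (a point): Wire centre in the middle of the bail's crook, 94 mm above the basket's underside; axes as the basket's. It must come to hook_curl. Basket with fittings weighs 1.8 to 2.7 N.
- fitting_a: Brass pipe fitting, 17 x 19 x 24 mm, 30 g, loose in the basket, standing on end at the start; it may fall over inside, no fault. Origin: centre of its underside.
- fitting_b: The second brass pipe fitting in the basket, as fitting_a.

How it is judged:
On the way, in this order (a step that is already met when the one before it is completed fails the run):
1. the S-hook, still held by the fingers, bears on the bottom of the middle notch of the rack's bar (z of hook in the frame of rack_seat between -0.004 and 0.004 m and y of hook in the frame of rack_seat between -0.02 and 0.02 m and x of hook in the frame of rack_seat between -0.01 and 0.01 m and contact force between hook and rack above 0.8 N and contact force between the fingers and hook above 1 N), for 0.2 s.
2. with the hook home, the basket, still held, lets weight down on the hook (z of hook in the frame of rack_seat between -0.004 and 0.004 m and y of hook in the frame of rack_seat between -0.02 and 0.02 m and x of hook in the frame of rack_seat between -0.01 and 0.01 m and contact force between hook and basket above 0.8 N and contact force between the fingers and basket above 1 N), for 0.1 s.
At the end, for the whole second after the job is handed in: hook home in the middle notch (origin within 4 mm of notch-bottom height, 20 mm sideways, 10 mm front to back of rack_seat), carrying the basket; crook within 7 mm of hook_curl; basket free, leaning under 0.35 rad; both fittings inside (z of hook in the frame of rack_seat between -0.004 and 0.004 m and y of hook in the frame of rack_seat between -0.02 and 0.02 m and x of hook in the frame of rack_seat between -0.01 and 0.01 m and contact force between hook and rack above 0.3 N and distance between basket_crook and hook_curl below 0.007 m and contact force between hook and basket above 0.3 N and angle between basket's own z axis and vertical below 0.35 rad and z of fitting_a in the frame of basket between -0.008 and 0.04 m and distance between each of fitting_a, fitting_b and basket below 0.07 m and z of fitting_b in the frame of basket between -0.008 and 0.04 m); the robot touches nothing.
It fails at once if the S-hook is pressed or knocked hard on the rack (over 20 N) (contact force between hook and rack above 20 N).
It fails at once if the basket is dropped or pressed hard on the hook (over 15 N) (contact force between hook and basket above 15 N).
It also fails if it takes over 72 s, if anything falls off the work surface, if the arm or the gripper's body presses on something with over 40 N, if the wrist force passes 120 N, or if a joint passes its speed limit or range.

### The arm

A 6-joint arm with a two-finger parallel gripper is mounted at the origin on a cart in front of the work surface, level with it; the furniture and walls round the work are solid. World frame = base frame: x ahead of the robot, y to its left, z up, the work surface at z = 0. Lengths are in m, angles in rad, forces in N, time in s.
With the tool pointing down it reaches from about 0.425 to 0.95 m from the base axis. Payload 14.7 kg.
Tool frame: the origin (TCP) lies midway between the tips of the shut fingers; the grasp point (between the pads) lies 19 mm behind it; z points along the fingers, y is the line along which they close (so a half turn about z gives the same grasp; the last joint's range is limited). The gripper opens to 85 mm and grips with 20 to 120 N. Pads are 22 mm wide; open, the fingers measure 114 mm over their backs; the gripper's body (76 mm by 85 mm) begins 54 mm behind the grasp point. The pads swing forward as they close: fully open they stand 13 mm farther back than shut.
Start: joints at [1.259, 0.48, 1.596, -0, 1.065, -0.047], TCP at [0.17, 0.627, 0.231] pointing down, gripper open.
Joint ranges: [-2.75, 2.75], [-0.82, 2.05], [0.23, 2.67], [-1.56, 4.7], [0.09, 2.69], [-2.92, 2.92]. Speed limits (rad/s): [1.89, 1.89, 2.39, 3.01, 3.01, 3.01].

### API

Orientations are given as a rotation vector (axis times angle).
In Python, from station import read_state, snapshot, close_job gives the robot as it stands. The module is installed in compiled form; this text tells all that it offers.
- The arm moves only by the tool carry_out, never from a script. Its argument "commands" is text: rows parted by semicolons, each of 5 numbers parted by spaces: the closure, from 0 (fully open) to 1 (shut), then the shift along the tool's x, y, z normalised to -1 to 1, where 1 is 600 mm, then the turn about the tool's z normalised to -1 to 1, where 1 is pi rad. In form: jaw tx ty tz spin; .... A call has exactly 10 rows; each row is the pose to reach, as a shift and turn from the pose commanded when the call began, along the tool's axes at that moment, turning the shorter way round; what a row does not reach only later rows make up. A row lasts 1/8 s, in which the tool goes at most 62.5 mm and 10.7 degrees, less where a joint would pass 70% of its speed; a pose out of reach is approached as far as the arm can. A call with a number of a shift or a turn outside -1 to 1 is refused whole. A call with a gripper value outside its range is refused whole. The fingers move at their own pace and stop on an object; "newtons" is the grip in N (left out, the last holds). Time passes only in rows, so rows that repeat a pose let the fingers close, or fill a call up. It gives the time, the measured TCP pose, the force, the opening and the grip force at its end, in the units of the state.
- read_state(): the state, without advancing time (a new reading comes with each control period).
- snapshot(name): name is "scene" or "top" or "wrist"; returns a dict with "pixels" (400x640x3 uint8, blue, green, red), "depth" (400x640 float32, m along the optical axis (not along the pixel's ray), 0 where there is no reading), "camera_matrix" (3x3 intrinsics, pixels), "world_from_camera" (4x4, takes a point from camera to world coordinates). Camera axes: x right, y down, z forward; pixel columns grow to the right and rows downward; lengths in m; the calibration is good to about 2 mm. The wrist camera is an equidistant fisheye: a pixel r from the principal point sees the ray r / f radians off the axis. A picture is of the moment at which its call begins.
- close_job(): hands the job in; it is judged then, once.
The state is a dict: "clock": time; "qpos": joint angles; "dq": joint speeds; "tau": joint torques, N m; "position": TCP position; "tcp_rot": TCP orientation; "force": force on the tool from outside, world axes, zero at the start; "wrist_torque": the same for the moment, N m; "gripper_width": opening from 0.0 (shut) to 1.0 (fully open); "grip_force": force on a finger pad.
Only numpy, scipy, OpenCV 4.12 (cv2) and the standard library are available. Lean on these libraries where they do the work, as an engineer would, in place of code of your own. Each camera call takes 0.05 s, during which the arm holds its last target. There are 200 camera calls.

## Working session

There is one attempt and no reset: what is moved stays moved. The work goes in short steps, Python scripts to look and compute and a tool call to move; the robot and the scene stay as the last step left them, time stands still between calls to the robot, and variables do not carry over. Pictures are saved under pics/ and viewed, at most 10 in all, crops included, and the job is handed in when it is done.

Besides the shell and the picture viewer there is one more tool, called after "Request:" as name(argument=value, ...), one argument or row to a line, values as JSON. carry_out: Moves the arm, as the interface text tells. Scaled input: -1 to 1 covers 600 mm each way for a shift and pi rad each way for a turn. Its arguments: {"type":"object","properties":{"commands":{"type":"string"},"newtons":{"type":"number"}},"required":["commands"]}

```bash
mkdir -p pics; cat > h.py <<'E'
import numpy as np, cv2
from station import read_state, snapshot
from scipy.spatial.transform import Rotation as R
def cloud(s):
    K=s["camera_matrix"];d=s["depth"];v,u=np.mgrid[:400,:640]
    p=np.stack([(u-K[0,2])/K[0,0]*d,(v-K[1,2])/K[1,1]*d,d],-1)
    T=s["world_from_camera"];return p@T[:3,:3].T+T[:3,3]
E
python3 - <<'E'
from h import *
s=snapshot("scene");t=snapshot("top")
np.savez("a.npz",sp=s["pixels"],sc=cloud(s),sd=s["depth"],tp=t["pixels"],tc=cloud(t),td=t["depth"],sT=s["world_from_camera"],tT=t["world_from_camera"],sK=s["camera_matrix"],tK=t["camera_matrix"])
cv2.imwrite("pics/scene.png",s["pixels"]);cv2.imwrite("pics/top.png",t["pixels"])
print(s["world_from_camera"].round(3),t["world_from_camera"].round(3),s["camera_matrix"],t["camera_matrix"]);print(read_state())
E
```

```text
[[ 0.846 -0.251  0.47   0.044]
 [-0.533 -0.42   0.735 -0.781]
 [ 0.013 -0.872 -0.489  0.664]
 [ 0.     0.     0.     1.   ]] [[ 0.012 -0.998  0.069  0.39 ]
 [-1.    -0.013 -0.017 -0.074]
 [ 0.017 -0.069 -0.997  1.343]
 [ 0.     0.     0.     1.   ]] [[411.97008299   0.         322.92213262]
 [  0.         411.97008299 201.28767151]
 [  0.           0.           1.        ]] [[456.60559611   0.         319.14427317]
 [  0.         456.60559611 191.52627011]
 [  0.           0.           1.        ]]
{'clock': 0.1, 'qpos': array([ 1.25938536e+00,  4.80782741e-01,  1.59683196e+00, -1.96314907e-05,
        1.06507825e+00, -4.66013023e-02]), 'dq': array([ 0.0002794 , -0.00222332, -0.00149509, -0.00053442,  0.0013407 ,
        0.00118905]), 'tau': array([ 1.02030473e-03, -9.52252364e+01, -4.31044650e+01, -3.05250387e-04,
        5.08220677e-03,  2.59615290e-04]), 'position': array([0.16999301, 0.62698778, 0.23071986]), 'tcp_rot': array([-4.14709226e-01, -3.11391923e+00,  1.70543662e-03]), 'force': array([-0.4784642 , -0.07241252, -0.65948278]), 'wrist_torque': array([ 0.00627176,  0.02312531, -0.00198046]), 'grip_force': 0.0, 'gripper_width': 0.999197144668607}
```

View pics/scene.png

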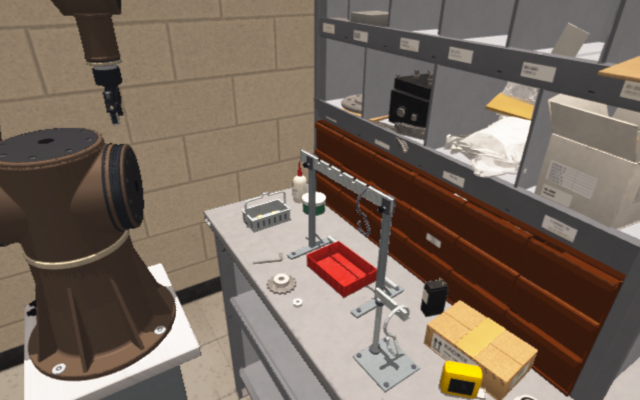

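View pics/top.png

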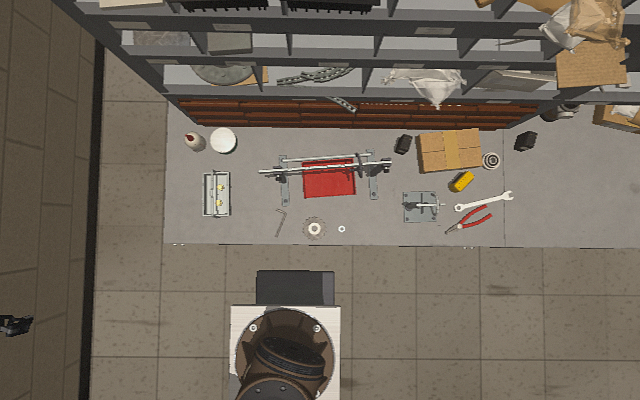

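The scene view shows the rack (bar from about (305,155) to (390,205)), the red tray at (342,268), the stand with the bright hook at (388,320) and the basket at (266,212). In the top view the basket is at (217,193), the rack bar runs from (260,172) to (390,162), and the stand is at (421,206).

```bash
python3 - <<'E'
from h import *
a=np.load("a.npz")
for nm in "st":
    c=a[nm+"c"];p=a[nm+"p"];d=a[nm+"d"]
    ok=d>0
    def box(x0,x1,y0,y1,z0,z1): 
        m=ok&(c[...,0]>x0)&(c[...,0]<x1)&(c[...,1]>y0)&(c[...,1]<y1)&(c[...,2]>z0)&(c[...,2]<z1); return c[m],p[m]
    def rect(q,n):
        if len(q)<8: print(nm,n,len(q));return
        r=cv2.minAreaRect((q[:,:2]*1000).astype(np.float32)); print(nm,n,len(q),np.round(r[0],1),np.round(r[1],1),round(r[2],2),"zmed",np.median(q[:,2]).round(4))
    print(nm)
    rect(box(.35,.7,-.55,-.2,.003,.012)[0],"stand base")
    q=box(.35,.7,-.55,-.2,.145,.175)[0]; rect(q,"stand bar+hook")
    rect(box(.35,.7,-.55,-.2,.165,.175)[0],"hook top")
    rect(box(.45,.8,-.3,.3,.24,.30)[0],"rack bar")
    rect(box(.45,.8,-.3,.3,.003,.012)[0],"rack feet")
    q,cl=box(.3,.8,-.3,.3,.0,.06); m=(cl[:,2]>100)&(cl[:,1]<70); rect(q[m],"tray")
    rect(box(.35,.7,.1,.5,.03,.045)[0],"basket rim")
    q=box(.35,.7,.1,.5,.075,.11)[0]; rect(q,"bail")
    q=box(.35,.7,.1,.5,.09,.11)[0]; rect(q,"crook")
E
```

```text
s
s stand base 2708 [ 514.9 -374.8] [348.8 327.1] 89.76 zmed 0.0068
s stand bar+hook 2061 [ 616.  -344.8] [306.  308.2] 60.17 zmed 0.1597
s hook top 835 [ 607.9 -374.9] [143.6 356.8] 3.72 zmed 0.1702
s rack bar 4847 [602.6 -13.1] [224.2 573.8] 0.19 zmed 0.2661
s rack feet 1800 [569.4 -10.9] [559.9 238.4] 90.0 zmed 0.0069
s tray 2232 [614.6  -7.8] [507.1 304. ] 89.5 zmed 0.0139
s basket rim 609 [542.  191.3] [161.9 279.7] 86.23 zmed 0.0378
s bail 455 [562.8 218.6] [150.1 285.4] 69.89 zmed 0.0893
s crook 210 [568.4 216.6] [144.6 275.8] 68.94 zmed 0.0966
t
t stand base 2123 [ 521.9 -376.2] [343.1 348.3] 0.34 zmed 0.0054
t stand bar+hook 524 [ 549.9 -374.3] [349.7 253.4] 89.6 zmed 0.1688
t hook top 341 [ 605.7 -376.3] [146.5 348.5] 1.42 zmed 0.1718
t rack bar 2986 [588.6 -14.8] [194.5 569.4] 0.03 zmed 0.2625
t rack feet 1999 [ 5.712e+02 -1.000e-01] [600.1 242.3] 89.81 zmed 0.0048
t tray 996 [ 521.1 -121.5] [104.4 149.7] 4.8 zmed 0.0029
t basket rim 523 [540.5 192.9] [166.8 272.4] 87.53 zmed 0.0412
t bail 591 [565.3 224.4] [159.9 282.6] 70.59 zmed 0.088
t crook 224 [567.3 224.5] [159.1 279.3] 70.4 zmed 0.0946
```

```bash
python3 - <<'E'
from h import *
a=np.load("a.npz")
for nm in "st":
    c=a[nm+"c"];p=a[nm+"p"].astype(int);d=a[nm+"d"]
    ok=(d>0)&(cv2.dilate(d,np.ones((3,3)))-cv2.erode(d,np.ones((3,3)))<.03)
    def box(x0,x1,y0,y1,z0,z1,ok=ok): 
        return c[ok&(c[...,0]>x0)&(c[...,0]<x1)&(c[...,1]>y0)&(c[...,1]<y1)&(c[...,2]>z0)&(c[...,2]<z1)]
    def rect(q,n):
        if len(q)<8: print(nm,n,len(q));return
        r=cv2.minAreaRect((q[:,:2]*1000).astype(np.float32)); print(nm,n,len(q),np.round(r[0],1),np.round(r[1],1),round(r[2],2),"zmed",np.median(q[:,2]).round(4))
    any_=d>0
    rect(box(.37,.51,-.46,-.33,.003,.010),"stand base")
    rect(box(.37,.51,-.46,-.33,.15,.175,any_),"stand bar+hook")
    rect(box(.37,.51,-.46,-.33,.164,.175,any_),"hook top")
    rect(box(.47,.57,-.32,.08,.24,.30,any_),"rack bar")
    rect(box(.47,.57,-.32,.08,.27,.278,any_),"rack bartop")
    rect(box(.42,.62,-.28,.04,.003,.012),"rack feet")
    red=any_&(p[...,2]>1.8*p[...,1])&(p[...,2]>80); rect(box(.4,.62,-.25,0,.0,.06,red),"tray")
    rect(box(.38,.6,.1,.3,.03,.045),"basket rim")
    q=box(.38,.6,.1,.3,.078,.11,any_); rect(q,"bail")
    q=box(.38,.6,.1,.3,.092,.11,any_); rect(q,"crook")
cv2.imwrite("pics/c1.png",np.hstack([cv2.resize(a["tp"][135:215,250:450],(800,320),interpolation=2)]))
cv2.imwrite("pics/c2.png",np.vstack([cv2.resize(a["tp"][150:230,180:280],(400,320),interpolation=2)]))
E
```

```text
s stand base 1573 [ 443.6 -396.1] [127.1 132.7] 89.85 zmed 0.0065
s stand bar+hook 264 [ 437.  -384.6] [35.  73.5] 17.27 zmed 0.1562
s hook top 0
s rack bar 1437 [ 521.7 -101.7] [ 50.2 320. ] 3.08 zmed 0.2621
s rack bartop 388 [ 522.1 -103.1] [ 23.1 317.1] 4.76 zmed 0.2744
s rack feet 1189 [ 519.6 -118.5] [198.5 311.8] 0.08 zmed 0.0069
s tray 2279 [ 538.2 -117.8] [142.6 154.7] 4.77 zmed 0.0132
s basket rim 251 [501.8 209. ] [197.1  90.8] 3.4 zmed 0.0353
s bail 93 [508.1 213.5] [205.7  42.3] 18.34 zmed 0.0875
s crook 13 [468.9 202.3] [18.5  7.9] 6.22 zmed 0.0955
t stand base 641 [ 439.2 -395.7] [127.6 138.8] 89.73 zmed 0.0056
t stand bar+hook 87 [ 447.4 -386.6] [71.1 37.2] 75.58 zmed 0.1569
t hook top 0
t rack bar 716 [ 527.  -105.5] [ 58.2 312.1] 3.21 zmed 0.2713
t rack bartop 387 [ 526.4 -105.4] [ 23.5 312.3] 5.01 zmed 0.2736
t rack feet 1088 [ 519.5 -120.3] [198.7 319. ] 0.67 zmed 0.0051
t tray 1160 [ 521.2 -121.6] [105.6 149.6] 5.23 zmed 0.003
t basket rim 131 [504.1 208.8] [188.8  94. ] 0.97 zmed 0.0399
t bail 111 [471.5 199.3] [130.1   7.6] 1.4 zmed 0.0875
t crook 16 [451.3 198.6] [57.3  3.6] 0.49 zmed 0.0934
```

View pics/c1.png

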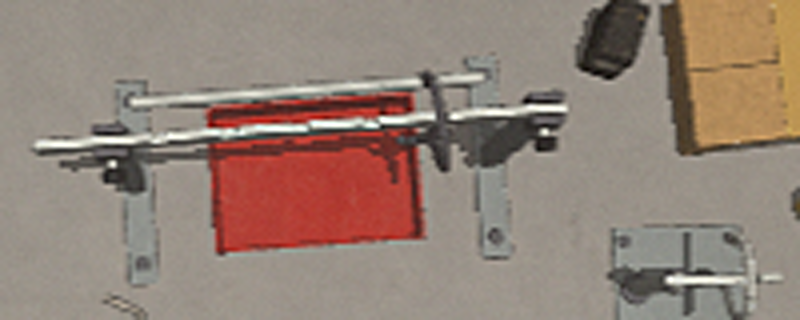

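Crop: the bar runs (35,147)–(567,107), clamps at (108,150) and (545,115), so it sticks out further to the left, about +15 mm. Tray centre is near (318,172) and the stand hook near (750,278). Next: the wrist camera mount and its view geometry.

```bash
cat >> h.py <<'E'
def tool(st=None):
    st=st or read_state(); T=np.eye(4); T[:3,:3]=R.from_rotvec(st["tcp_rot"]).as_matrix(); T[:3,3]=st["position"]; return T
def goto(p,yaw):
    """normalised shift for TCP to world p, tool y axis at world angle yaw(deg)"""
    T=tool(); d=T[:3,:3].T@(np.array(p)-T[:3,3])/.6; y=T[:3,1]; cur=np.degrees(np.arctan2(y[1],y[0]))
    sp=-((yaw-cur+180)%360-180)/180
    print("shift",d.round(4),"spin",round(sp,4),"rows",round(np.linalg.norm(d)*.6/.0625,1),round(abs(sp)*180/10.7,1))
def wcloud(s):
    K=s["camera_matrix"];d=s["depth"];v,u=np.mgrid[:400,:640]
    dx=(u-K[0,2])/K[0,0];dy=(v-K[1,2])/K[1,1];r=np.hypot(dx,dy)+1e-9;t=np.tan(np.minimum(r,1.5))/r
    p=np.stack([dx*t*d,dy*t*d,d],-1);T=s["world_from_camera"];return p@T[:3,:3].T+T[:3,3]
def wproj(s,P):
    K=s["camera_matrix"];T=s["world_from_camera"];c=(np.atleast_2d(P)-T[:3,3])@T[:3,:3];rho=np.hypot(c[:,0],c[:,1])+1e-12;th=np.arctan2(rho,c[:,2])
    return np.c_[K[0,0]*th*c[:,0]/rho+K[0,2],K[1,1]*th*c[:,1]/rho+K[1,2]]
E
python3 - <<'E'
from h import *
s=snapshot("wrist");T=tool()
print((np.linalg.inv(T)@s["world_from_camera"]).round(3),s["camera_matrix"])
goto([.42,.2,.36],90);goto([.42,.2,.36],-90)
goto([.43,-.1,.40],90);goto([.43,-.1,.4],-90)
E
```

```text
[[ 0.    -0.944 -0.329  0.083]
 [ 1.     0.    -0.    -0.001]
 [ 0.    -0.329  0.944 -0.143]
 [ 0.     0.     0.     1.   ]] [[309.70691629   0.         320.41773824]
 [  0.         309.70691629 196.65414636]
 [  0.           0.           1.        ]]
shift [-0.5884 -0.5781 -0.2148] spin -0.0843 rows 8.2 1.4
shift [-0.5884 -0.5781 -0.2148] spin 0.9157 rows 8.2 15.4
shift [-0.7354 -1.0564 -0.2811] spin -0.0843 rows 12.6 1.4
shift [-0.7354 -1.0564 -0.2811] spin 0.9157 rows 12.6 15.4
```

Request:
carry_out(
  commands="0 -0.1 -0.1 -0.12 -0.02; 0 -0.2 -0.2 -0.13 -0.05; 0 -0.3 -0.3 -0.13 -0.084; 0 -0.4 -0.4 -0.13 -0.084; 0 -0.5 -0.5 -0.13 -0.084; 0 -0.588 -0.578 -0.13 -0.084; 0 -0.588 -0.578 -0.13 -0.084; 0 -0.588 -0.578 -0.13 -0.084; 0 -0.588 -0.578 -0.13 -0.084; 0 -0.588 -0.578 -0.13 -0.084",
  newtons=30,
)

```text
clock: 1.4
position: [0.42, 0.1998, 0.3092]
tcp_rot: [-0.005, -3.141, -0.0]
force: [0.3, -0.5, -0.2]
gripper_width: 0.995
grip_force: 0.0
```

```bash
python3 - <<'E'
from h import *
s=snapshot("wrist");T=tool();print(T.round(4))
c=wcloud(s);np.savez("b.npz",p=s["pixels"],c=c)
cv2.imwrite("pics/w1.png",s["pixels"])
ok=s["depth"]>0
def box(x0,x1,y0,y1,z0,z1): return c[ok&(c[...,0]>x0)&(c[...,0]<x1)&(c[...,1]>y0)&(c[...,1]<y1)&(c[...,2]>z0)&(c[...,2]<z1)]
for n,b in dict(bail=(.38,.58,.13,.28,.08,.11),crook=(.38,.58,.13,.28,.0915,.11),rim=(.38,.58,.13,.28,.03,.044)).items():
    q=box(*b)
    if len(q)>5:
        r=cv2.minAreaRect((q[:,:2]*1000).astype(np.float32));print(n,len(q),np.round(r[0],1),np.round(r[1],1),round(r[2],2),np.median(q,0).round(4))
goto([.43,-.1,.40],95)
E
```

```text
[[-1.000e+00  1.700e-03 -4.000e-04  4.196e-01]
 [ 1.700e-03  1.000e+00  2.000e-04  2.006e-01]
 [ 4.000e-04  2.000e-04 -1.000e+00  3.092e-01]
 [ 0.000e+00  0.000e+00  0.000e+00  1.000e+00]]
bail 473 [470. 202.] [128.5   6.2] 1.53 [0.4619 0.2017 0.0896]
crook 90 [482.7 201.7] [61.4  5. ] 0.1 [0.4695 0.2016 0.0973]
rim 1093 [470.  201.4] [130.7  77. ] 2.45 [0.4797 0.1992 0.0421]
shift [-0.0182 -0.5009 -0.1515] spin -0.0283 rows 5.0 0.5
```

View pics/w1.png

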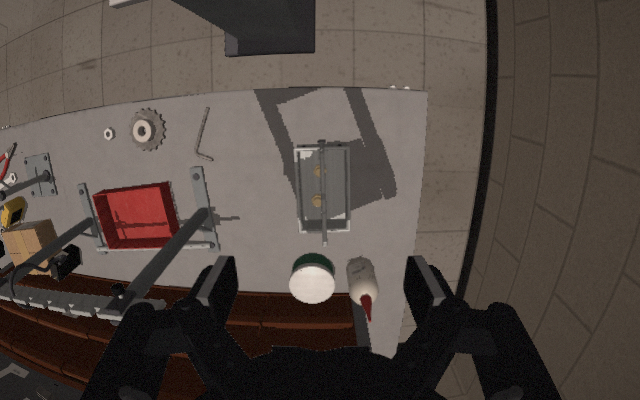

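The picture shows the basket at (322,188) with two brass fittings at (317,172) and (318,201), bail running down the image; the rack lies at the left. Next: a look at the bar.

Request:
carry_out(
  commands="0 -0.018 -0.1 -0.1 -0.028; 0 -0.018 -0.2 -0.15 -0.028; 0 -0.018 -0.3 -0.15 -0.028; 0 -0.018 -0.4 -0.15 -0.028; 0 -0.018 -0.5 -0.15 -0.028; 0 -0.018 -0.5 -0.15 -0.028; 0 -0.018 -0.5 -0.15 -0.028; 0 -0.018 -0.5 -0.15 -0.028; 0 -0.018 -0.5 -0.15 -0.028; 0 -0.018 -0.5 -0.15 -0.028",
)

```text
clock: 2.7
position: [0.4305, -0.0988, 0.3993]
tcp_rot: [-0.139, 3.138, 0.0]
force: [-0.1, 0.1, 0.6]
gripper_width: 0.999
grip_force: 0.0
```

```bash
python3 - <<'E'
from h import *
s=snapshot("wrist");T=tool();print(T[:3,3].round(4))
c=wcloud(s);np.savez("c.npz",p=s["pixels"],c=c,T=s["world_from_camera"],K=s["camera_matrix"],d=s["depth"])
p=s["pixels"].astype(int);ok=s["depth"]>0
def rect(m,n):
    q=c[m];r=cv2.minAreaRect((q[:,:2]*1000).astype(np.float32));print(n,len(q),np.round(r[0],1),np.round(r[1],1),round(r[2],2),np.median(q,0).round(4))
inb=lambda x0,x1,y0,y1,z0,z1: ok&(c[...,0]>x0)&(c[...,0]<x1)&(c[...,1]>y0)&(c[...,1]<y1)&(c[...,2]>z0)&(c[...,2]<z1)
rect(inb(.4,.62,-.25,0,0,.06)&(p[...,2]>1.8*p[...,1])&(p[...,2]>60),"tray")
m=inb(.49,.56,-.28,.06,.268,.29);rect(m,"bartop")
q=c[m]; 
# bar line fit + height profile
yaw=np.radians(5);ex=np.array([np.cos(yaw),np.sin(yaw)]);ey=np.array([-np.sin(yaw),np.cos(yaw)])
m=inb(.48,.56,-.28,.06,.24,.285);q=c[m];t=q[:,:2]@ey;x=q[:,:2]@ex
for a in np.arange(-.32,.0,.003):
    k=abs(t-a)<.0015
    if k.sum(): print(int(round(a*1000)),k.sum(),int(1000*q[k,2].max()),int(1000*np.percentile(q[k,2],90)),end=" | ")
rows,cols=np.where(m);print(rows.min(),rows.max(),cols.min(),cols.max())
cv2.imwrite("pics/w2.png",cv2.resize(s["pixels"][200:350,200:440],(800,500),interpolation=2))
cv2.imwrite("pics/w2f.png",s["pixels"])
E
```

```text
[ 0.4304 -0.099   0.3993]
tray 5110 [ 527.2 -123. ] [116.2 160.9] 4.88 [ 0.5277 -0.1214  0.0039]
bartop 1654 [ 518.9 -104.7] [ 25.6 315.2] 6.43 [ 0.5253 -0.1214  0.2751]
-308 3 276 276 | -305 32 277 276 | -302 64 277 276 | -299 75 277 276 | -296 92 277 276 | -293 97 277 276 | -290 102 277 276 | -287 131 276 275 | -284 46 277 275 | -281 41 276 275 | -278 42 276 275 | -275 42 277 276 | -272 41 276 275 | -269 42 277 275 | -266 40 277 276 | -263 36 275 273 | -260 29 270 265 | -257 21 264 261 | -254 13 266 265 | -239 11 262 261 | -236 61 267 265 | -233 78 268 265 | -230 34 265 259 | -227 50 271 265 | -224 46 276 275 | -221 49 277 276 | -218 49 277 275 | -215 49 277 275 | -212 52 276 275 | -209 45 276 276 | -206 50 276 276 | -203 52 277 276 | -200 49 277 275 | -197 56 277 276 | -194 37 268 267 | -191 37 268 267 | -188 38 275 267 | -185 49 276 275 | -182 53 276 275 | -179 53 276 276 | -176 52 276 275 | -173 54 277 275 | -170 51 277 275 | -167 56 277 276 | -164 55 276 275 | -161 52 276 275 | -158 54 276 275 | -155 53 276 275 | -152 41 267 267 | -149 37 267 267 | -146 40 267 267 | -143 54 277 276 | -140 54 277 276 | -137 36 276 275 | -134 53 277 275 | -131 54 276 275 | -128 54 277 275 | -125 53 276 276 | -122 55 277 276 | -119 53 276 275 | -116 53 277 276 | -113 53 276 275 | -110 39 267 267 | -107 41 268 267 | -104 46 276 272 | -101 48 277 275 | -98 56 277 275 | -95 53 276 276 | -92 51 276 275 | -89 51 277 275 | -86 50 276 275 | -83 49 276 276 | -80 53 276 275 | -77 49 277 275 | -74 48 276 275 | -71 51 276 275 | -68 32 267 267 | -65 35 267 267 | -62 40 273 267 | -59 53 277 276 | -56 49 276 275 | -53 50 276 276 | -50 46 276 276 | -47 55 270 265 | -44 32 262 259 | -41 49 261 260 | -38 42 262 261 | -35 32 262 262 | -32 26 261 260 | -29 5 258 256 | -26 3 252 252 | -20 12 265 262 | -17 24 265 263 | -14 24 269 266 | -11 34 275 273 | -8 41 276 275 | -5 45 276 275 | -2 37 276 276 | 233 283 168 453
```

View pics/w2f.png

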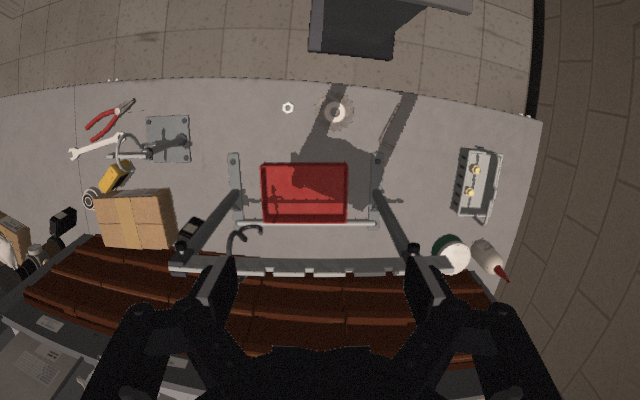

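The picture shows the bar between (175,268) and (455,262), with notches visible; the dark hook is at (245,235). The depth gives the middle notch at about t = -149 mm. Refine that and measure the stand from the same cloud.

```bash
python3 - <<'E'
from h import *
a=np.load("c.npz");c=a["c"];ok=a["d"]>0
inb=lambda x0,x1,y0,y1,z0,z1: c[ok&(c[...,0]>x0)&(c[...,0]<x1)&(c[...,1]>y0)&(c[...,1]<y1)&(c[...,2]>z0)&(c[...,2]<z1)]
q=inb(.49,.56,-.21,-.03,.273,.29)
v=cv2.fitLine(q[:,:2].astype(np.float32),cv2.DIST_HUBER,0,.001,.001).ravel();yaw=np.arctan2(v[1],v[0]);yaw=(yaw%np.pi)-np.pi/2
ex=np.array([np.cos(yaw),np.sin(yaw)]);ey=np.array([-np.sin(yaw),np.cos(yaw)])
x=(q[:,:2]@ex);print("yaw deg",np.degrees(yaw),"bar plane x'",np.median(x),np.percentile(x,[3,97]))
q=inb(.48,.56,-.3,.06,.264,.29);t=q[:,:2]@ey;x=q[:,:2]@ex
k=(abs(x-np.median(x))<.004);t=t[k];z=q[k,2]
low=z<.2715
for n in (-.191,-.149,-.107,-.065):
    f=lambda s:min(((z[abs(t-n-s)<.0042]>.2715).sum()+(z[(abs(t-n-s)>.0045)&(abs(t-n-s)<.009)]<.2715).sum(),) )
    ss=np.arange(-.006,.006,.0002);e=np.array([f(s) for s in ss]);b=ss[e<=e.min()+1];print(n,(n+b.mean())*1000,e.min())
tm=-.149;xm=np.median(x);print("world at t=-.149",xm*ex-.149*ey)
# stand
q=inb(.37,.51,-.47,-.32,.004,.009);r=cv2.minAreaRect((q[:,:2]*1000).astype(np.float32));print("base",len(q),r)
q=inb(.37,.51,-.47,-.32,.125,.175)
for y in range(-460,-320,6):
    k=abs(q[:,1]*1000-y)<3
    if k.sum():print(y,k.sum(),(1000*q[k].min(0)).astype(int),(1000*q[k].max(0)).astype(int))
goto([.43,-.36,.36],95)
E
```

```text
yaw deg 4.985109 bar plane x' 0.5131148386700898 [0.51095145 0.51635009]
-0.191 -191.5 33
-0.149 -148.56 29
-0.107 -106.9 33
-0.065 -64.4 32
world at t=-.149 [ 0.52298271 -0.10394766]
base 1515 ((428.1417236328125, -402.0649719238281), (133.97731018066406, 120.40711212158203), 9.019904136657715)
-424 2 [ 442 -421  142] [ 444 -421  160]
-418 19 [ 441 -420  142] [ 447 -415  161]
-412 18 [ 441 -414  148] [ 446 -409  161]
-406 49 [ 414 -408  128] [ 469 -403  162]
-400 142 [ 414 -402  125] [ 475 -397  159]
-394 21 [ 440 -396  144] [ 446 -391  161]
-388 23 [ 440 -390  143] [ 446 -385  162]
-382 20 [ 439 -384  139] [ 444 -379  160]
-376 17 [ 440 -378  148] [ 444 -373  161]
-370 20 [ 439 -372  147] [ 445 -367  161]
-364 31 [ 434 -366  138] [ 449 -361  160]
-358 44 [ 434 -360  134] [ 449 -355  160]
-352 61 [ 433 -354  125] [ 449 -349  161]
-346 31 [ 438 -348  140] [ 444 -345  161]
shift [ 0.0391 -0.4332  0.0655] spin 0.0003 rows 4.2 0.0
```

Request:
carry_out(
  commands="0 0.01 -0.1 0 0; 0 0.02 -0.2 0.04 0.005; 0 0.03 -0.3 0.08 0.01; 0 0.04 -0.4 0.12 0.012; 0 0.05 -0.5 0.165 0.012; 0 0.05 -0.505 0.165 0.012; 0 0.05 -0.505 0.165 0.012; 0 0.05 -0.505 0.165 0.012; 0 0.05 -0.505 0.165 0.012; 0 0.05 -0.505 0.165 0.012",
)

```text
clock: 4.0
position: [0.4272, -0.4035, 0.301]
tcp_rot: [-0.079, 3.14, -0.001]
force: [0.2, -0.1, 0.2]
gripper_width: 0.999
grip_force: 0.0
```

```bash
python3 - <<'E'
from h import *
s=snapshot("wrist");T=tool();print(T.round(4))
c=wcloud(s);p=s["pixels"];ok=s["depth"]>0
np.savez("d.npz",p=p,c=c)
inb=lambda x0,x1,y0,y1,z0,z1: c[ok&(c[...,0]>x0)&(c[...,0]<x1)&(c[...,1]>y0)&(c[...,1]<y1)&(c[...,2]>z0)&(c[...,2]<z1)]
def line(q,n):
    v=cv2.fitLine(q[:,:2].astype(np.float32),cv2.DIST_HUBER,0,.001,.001).ravel();print(n,len(q),np.degrees(np.arctan2(v[1],v[0])).round(2),v[2:].round(4),np.percentile(q,[2,98],axis=0).round(4).tolist())
q=inb(.42,.47,-.46,-.33,.155,.164)
line(q[(abs(q[:,1]+.4025)>.007)&(q[:,1]<-.37)],"bar")
line(inb(.40,.49,-.415,-.39,.125,.152),"hook low");q=inb(.42,.435,-.415,-.39,.13,.162);line(q,"near curl")
q=inb(.40,.49,-.415,-.39,.10,.164);line(q[abs(q[:,0]-.4425)>.006],"hook");cv2.imwrite("pics/w3.png",p)
goto([.4225,-.403,.20],92.5)
E
```

```text
[[-9.987e-01 -5.020e-02  6.000e-04  4.271e-01]
 [-5.020e-02  9.987e-01 -5.000e-04 -4.036e-01]
 [-5.000e-04 -6.000e-04 -1.000e+00  3.008e-01]
 [ 0.000e+00  0.000e+00  0.000e+00  1.000e+00]]
bar 255 -87.56 [ 0.4431 -0.3939] [[0.4402, -0.4208, 0.1553], [0.447, -0.3704, 0.1611]]
hook low 243 3.14 [ 0.4342 -0.4036] [[0.4149, -0.4129, 0.1288], [0.4702, -0.3916, 0.1516]]
near curl 122 3.23 [ 0.4273 -0.4043] [[0.4202, -0.4075, 0.143], [0.4346, -0.4011, 0.1552]]
hook 306 2.61 [ 0.4366 -0.4038] [[0.415, -0.4077, 0.1279], [0.47, -0.3997, 0.1562]]
shift [0.0077 0.0015 0.1681] spin 0.0021 rows 1.6 0.0
```

View pics/w3.png

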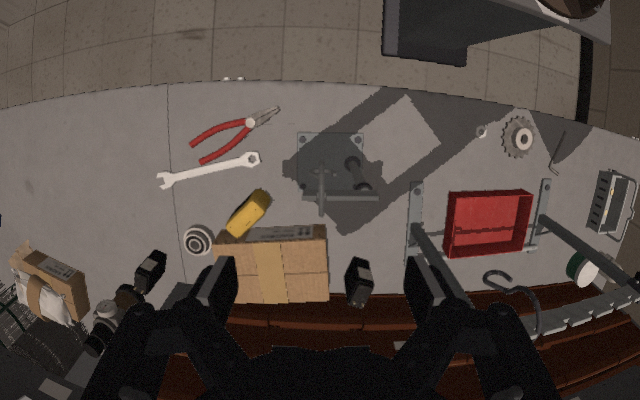

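Picture: stand at (330,165), hook's curl at (320,185) with its shadow, rack at the right. The gripper is now over the hook; go down and grip.

Request:
carry_out(
  commands="0.6 0.003 -0.001 0.06 0.002; 0.6 0.006 -0.001 0.12 0.002; 0.6 0.006 -0.001 0.18 0.002; 0.6 0.006 -0.001 0.23 0.002; 0.6 0.006 -0.001 0.27 0.002; 0.6 0.006 -0.001 0.291 0.002; 0.6 0.006 -0.001 0.291 0.002; 1 0.006 -0.001 0.291 0.002; 1 0.006 -0.001 0.291 0.002; 1 0.006 -0.001 0.291 0.002",
  newtons=30,
)

```text
clock: 5.3
position: [0.4236, -0.4052, 0.1264]
tcp_rot: [-0.068, 3.14, -0.001]
force: [1.0, 1.2, 3.8]
gripper_width: 0.054
grip_force: 29.6
```

Request:
carry_out(
  commands="1 0 0 -0.015 0; 1 0 0 -0.029 0; 1 0.013 0 -0.029 0; 1 0.025 0 -0.03 0; 1 0.025 0 -0.09 0; 1 0.025 0 -0.18 0; 1 0.025 0.03 -0.26 0; 1 0.02 0.12 -0.32 -0.014; 1 0 0.21 -0.348 -0.014; 1 -0.02 0.3 -0.348 -0.014",
)

```text
clock: 6.55
position: [0.4274, -0.2235, 0.3358]
tcp_rot: [-0.135, 3.137, -0.002]
force: [0.4, 0.7, -0.9]
gripper_width: 0.062
grip_force: 29.4
```

```bash
python3 - <<'E'
from h import *
s=read_state();print(s["force"].round(2),s["gripper_width"],s["grip_force"],tool()[:3,3].round(4))
goto([.45,-.108,.335],95);goto([.4894,-.1068,.311],95)
E
```

```text
[ 0.37  0.67 -0.95] 0.06197663220360618 29.39599245786667 [ 0.4274 -0.2235  0.3358]
shift [-0.054   0.1886  0.0012] spin -0.0004 rows 1.9 0.0
shift [-0.1195  0.185   0.0413] spin -0.0004 rows 2.2 0.0
```

Request:
carry_out(
  commands="1 -0.02 0.09 0 0; 1 -0.04 0.175 0 0; 1 -0.06 0.185 0 0; 1 -0.09 0.185 0 0; 1 -0.12 0.185 0 0; 1 -0.12 0.185 0.01 0; 1 -0.12 0.185 0.02 0; 1 -0.12 0.185 0.02 0; 1 -0.12 0.185 0.02 0; 1 -0.12 0.185 0.02 0",
)

```text
clock: 7.8
position: [0.4895, -0.1079, 0.3228]
tcp_rot: [-0.136, 3.138, -0.0]
force: [0.3, -0.7, -1.4]
gripper_width: 0.057
grip_force: 29.5
```

```bash
python3 - <<'E'
from h import *
t=read_state();print(t["force"].round(2),t["gripper_width"]);T=tool(t);print(T[:3,3].round(4),t["tcp_rot"])
s=snapshot("wrist");c=wcloud(s);ok=s["depth"]>0
yaw=np.radians(4.985);ex=np.array([np.cos(yaw),np.sin(yaw)]);ey=np.array([-np.sin(yaw),np.cos(yaw)])
x=c[...,:2]@ex;tt=c[...,:2]@ey;z=c[...,2]
m=ok&(abs(x-.5133)<.008)&(abs(tt+.149)<.05)&(z>.255)&(z<.285)
for a in np.arange(-.19,-.1,.002):
    k=m&(abs(tt-a)<.001)
    if k.sum():print(int(a*1000),k.sum(),int(np.percentile(z[k],95)*1000),end="|")
k=m&(z>.272);print("\nbar x'",np.percentile(x[k],[5,50,95]).round(4))
h=ok&(abs(x-.495)<.045)&(abs(tt+.149)<.03)&(z>.29)&(z<.35)
print("hook",h.sum(),np.percentile(np.c_[x[h],tt[h],z[h]],[3,50,97],axis=0).round(4))
cv2.imwrite("pics/w4.png",cv2.resize(s["pixels"][180:380,210:430],(660,600),interpolation=2))
E
```

```text
[ 0.33 -0.72 -1.35] 0.05695451883319839
[ 0.4895 -0.1079  0.3228] [-1.36473783e-01  3.13814612e+00 -2.96322760e-04]
-190 39 267|-188 34 266|-186 45 276|-184 54 276|-182 55 276|-180 54 276|-178 56 276|-176 42 276|-174 22 270|-172 13 262|-169 12 260|-167 9 261|-165 9 260|-135 10 260|-133 13 260|-131 12 261|-129 14 261|-127 27 275|-125 48 276|-123 55 276|-121 59 276|-119 52 276|-117 56 276|-115 58 276|-113 52 276|-111 37 275|-109 37 267|-107 34 267|-105 40 267|-103 36 267|-101 63 276|
bar x' [0.5111 0.5131 0.5168]
hook 2053 [[ 0.4681 -0.1657  0.3192]
 [ 0.4722 -0.1509  0.3407]
 [ 0.4945 -0.1368  0.3496]]
```

View pics/w4.png

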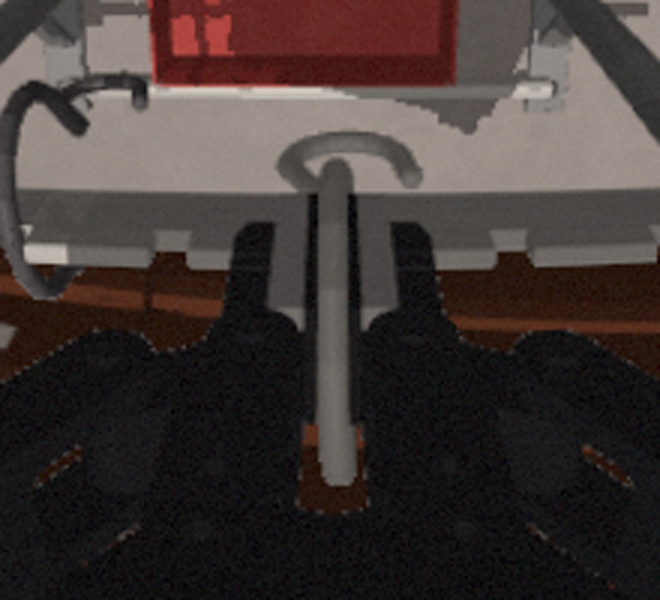

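The picture shows the hook held upright between the fingers (337,165–480), with the bar behind it and notches at (172,240) and (510,240); the held hook is in the middle between them, about 1 mm too far right.

Request:
carry_out(
  commands="1 0 0.002 0.02 0; 1 0 0.002 0.045 0; 1 0 0.002 0.07 0; 1 0 0.002 0.09 0; 1 0 0.002 0.102 0; 1 -0.006 0.002 0.102 0; 1 -0.012 0.002 0.102 0; 1 -0.018 0.002 0.102 0; 1 -0.025 0.002 0.102 0; 1 -0.025 0.002 0.102 0",
  newtons=25,
)

```text
clock: 9.1
position: [0.5048, -0.1052, 0.2614]
tcp_rot: [-0.137, 3.138, -0.0]
force: [0.3, -0.6, 0.4]
gripper_width: 0.058
grip_force: 29.5
```

```bash
cat > r.py <<'E'
from h import *
t=read_state();T=tool(t);y=np.radians(4.985);p=T[:3,3]
print("F",t["force"].round(2),"M",t["wrist_torque"].round(3),"w",round(t["gripper_width"],3),"grip",round(t["grip_force"],1),"x'",round(p[0]*np.cos(y)+p[1]*np.sin(y)+.02-.5133,4),"t-tn",round(-p[0]*np.sin(y)+p[1]*np.cos(y)+.1489,4),"hook z-home",round(p[2]+.0236-.266,4))
E
python3 r.py
```

```text
F [ 0.28 -0.64  0.39] M [-0.049  0.062 -0.029] w 0.058 grip 29.5 x' 0.0004 t-tn 0.0002 hook z-home 0.019
```

Request:
carry_out(
  commands="1 0 0 0.004 0; 1 0 0 0.008 0; 1 0 0 0.011 0; 1 0 0 0.013 0; 1 0 0 0.014 0; 1 0 0 0.015 0; 1 0 0 0.016 0; 1 0 0 0.017 0; 1 0 0 0.018 0; 1 0 0 0.018 0",
  newtons=25,
)

```text
clock: 10.35
position: [0.5044, -0.1052, 0.2505]
tcp_rot: [0.137, -3.139, -0.0]
force: [0.2, -0.3, 0.4]
gripper_width: 0.055
grip_force: 29.5
```

```bash
python3 r.py
```

```text
F [ 0.21 -0.29  0.44] M [ 0.006  0.021 -0.022] w 0.055 grip 29.5 x' 0.0 t-tn 0.0002 hook z-home 0.0081
```

Request:
carry_out(
  commands="1 0 0 0.001 0; 1 0 0 0.001 0; 1 0 0 0.002 0; 1 0 0 0.002 0; 1 0 0 0.003 0; 1 0 0 0.003 0; 1 0 0 0.004 0; 1 0 0 0.004 0; 1 0 0 0.005 0; 1 0 0 0.005 0",
)

```text
clock: 11.6
position: [0.5044, -0.1052, 0.2474]
tcp_rot: [0.137, -3.138, -0.0]
force: [-0.5, 0.3, -1.5]
gripper_width: 0.058
grip_force: 29.5
```

```bash
python3 r.py
```

```text
F [-0.49  0.27 -1.54] M [ 0.004  0.047 -0.026] w 0.058 grip 29.5 x' 0.0 t-tn 0.0002 hook z-home 0.005
```

In the notch (5 mm above home, below the bar's flat top, without contact). Go on slowly.

Request:
carry_out(
  commands="1 0 0 0.002 0; 1 0 0 0.003 0; 1 0 0 0.004 0; 1 0 0 0.005 0; 1 0 0 0.006 0; 1 0 0 0.006 0; 1 0 0 0.006 0; 1 0 0 0.006 0; 1 0 0 0.006 0; 1 0 0 0.006 0",
)

```text
clock: 12.85
position: [0.5044, -0.1053, 0.2439]
tcp_rot: [0.137, -3.139, 0.0]
force: [-0.4, -0.7, 0.1]
gripper_width: 0.057
grip_force: 29.5
```

```bash
python3 r.py
```

```text
F [-0.36 -0.67  0.14] M [-0.048  0.04   0.066] w 0.057 grip 29.5 x' 0.0 t-tn 0.0002 hook z-home 0.0015
```

Now half-millimetre feeling for the bottom.

Request:
carry_out(
  commands="1 0 0 0.0005 0; 1 0 0 0.001 0; 1 0 0 0.0015 0; 1 0 0 0.002 0; 1 0 0 0.0025 0; 1 0 0 0.0025 0; 1 0 0 0.0025 0; 1 0 0 0.0025 0; 1 0 0 0.0025 0; 1 0 0 0.0025 0",
)

```text
clock: 14.1
position: [0.5044, -0.1053, 0.2424]
tcp_rot: [-0.137, 3.139, -0.0]
force: [-0.4, 0.1, 2.3]
gripper_width: 0.061
grip_force: 29.9
```

```bash
python3 r.py
```

```text
F [-0.39  0.1   2.32] M [0.004 0.014 0.037] w 0.061 grip 29.9 x' 0.0001 t-tn 0.0002 hook z-home 0.0
```

Request:
carry_out(
  commands="1 0 0 0.0004 0; 1 0 0 0.0008 0; 1 0 0 0.0008 0; 1 0 0 0.0008 0; 1 0 0 0.0008 0; 1 0 0 0.0008 0; 1 0 0 0.0008 0; 1 0 0 0.0008 0; 1 0 0 0.0008 0; 1 0 0 0.0008 0",
)

```text
clock: 15.35
position: [0.5046, -0.1053, 0.2422]
tcp_rot: [-0.137, 3.138, -0.0]
force: [-0.9, 0.4, 6.9]
gripper_width: 0.058
grip_force: 30.3
```

```bash
python3 r.py
```

```text
F [-0.86  0.44  6.9 ] M [0.115 0.071 0.   ] w 0.058 grip 30.3 x' 0.0002 t-tn 0.0002 hook z-home -0.0002
```

The hook bears on the notch bottom (about 7 N, held for a second). Ease off, open, go up.

Request:
carry_out(
  commands="1 0 0 -0.0004 0; 1 0 0 -0.0004 0; 0.5 0 0 -0.0004 0; 0.5 0 0 -0.0004 0; 0.5 0 0 -0.0004 0; 0.5 0 0 -0.0004 0; 0.5 0 0 -0.02 0; 0.5 0 0 -0.07 0; 0.5 0 0 -0.15 0; 0.5 0.03 0 -0.15 0",
)

```text
clock: 16.6
position: [0.4887, -0.1073, 0.3359]
tcp_rot: [-0.137, 3.132, -0.003]
force: [0.2, 0.2, -0.4]
gripper_width: 0.501
grip_force: 0.0
```

```bash
python3 r.py; python3 - <<'E'
from h import *
s=snapshot("wrist");c=wcloud(s);ok=s["depth"]>0
yaw=np.radians(4.985);ex=np.array([np.cos(yaw),np.sin(yaw)]);ey=np.array([-np.sin(yaw),np.cos(yaw)])
x=c[...,:2]@ex-.5133;t=c[...,:2]@ey+.1489;z=c[...,2]-.266
h=ok&(x>-.04)&(x<.045)&(abs(t)<.012)&(z>-.06)&(z<.012)
for a in np.arange(-.036,.04,.006):
    k=h&(abs(x-a)<.003)
    if k.sum():print(int(a*1000),k.sum(),"t",(np.median(t[k])*1000).round(1),"zmax",(np.percentile(z[k],95)*1000).round(1))
cv2.imwrite("pics/w5.png",cv2.resize(s["pixels"][180:330,170:470],(800,400),interpolation=2))
goto([.398,.2,.2],91.7);goto([.398,.2,.062],91.7)
E
```

```text
F [ 0.22  0.2  -0.37] M [ 0.035  0.044 -0.062] w 0.501 grip 0.0 x' -0.0158 t-tn -0.0005 hook z-home 0.0935
-30 61 t -1.5 zmax -14.4
-24 111 t -1.5 zmax -3.9
-18 78 t -0.7 zmax 1.5
-12 71 t -0.7 zmax 5.4
-6 57 t -0.7 zmax 6.7
0 563 t 1.6 zmax 10.2
5 60 t 0.1 zmax 9.7
11 35 t 0.2 zmax 6.1
17 25 t 0.2 zmax 3.1
23 10 t 0.3 zmax 0.4
29 2 t 1.6 zmax -9.1
shift [0.1003 0.5226 0.2223] spin 0.0184 rows 5.5 0.3
shift [0.1007 0.5229 0.4523] spin 0.0184 rows 6.7 0.3
```

View pics/w5.png

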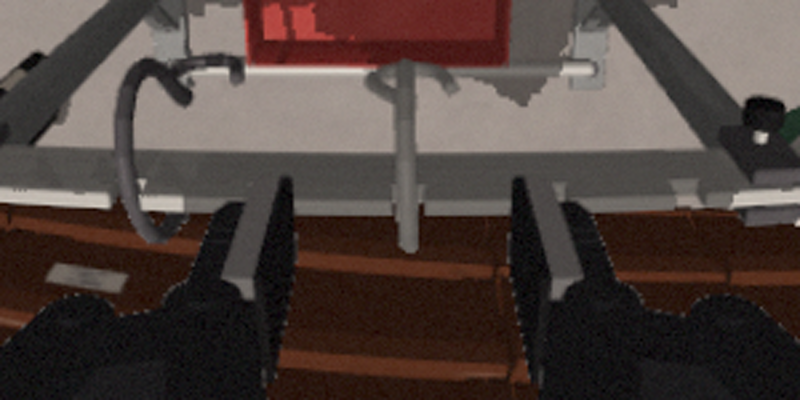

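The picture shows the hook hanging alone in the middle notch at (405,200), between the notches at (160,200) (dark hook) and (555,190)/(680,190). Next: the basket.

Request:
carry_out(
  commands="0.5 0.03 0.05 0 0.018; 0.5 0.06 0.13 0 0.018; 0.5 0.09 0.22 0 0.018; 0.5 0.1 0.31 0.02 0.018; 0.5 0.1 0.4 0.06 0.018; 0.5 0.1 0.48 0.12 0.018; 0.5 0.1 0.523 0.18 0.018; 0.5 0.1 0.523 0.22 0.018; 0.5 0.1 0.523 0.22 0.018; 0.5 0.1 0.523 0.22 0.018",
)

```text
clock: 17.9
position: [0.3997, 0.2004, 0.2006]
tcp_rot: [-0.047, 3.141, 0.0]
force: [-0.1, -0.2, 0.0]
gripper_width: 0.5
grip_force: 0.0
```

```bash
python3 - <<'E'
from h import *
s=snapshot("wrist");T=tool();print(T[:3,3].round(4));c=wcloud(s);ok=s["depth"]>0
inb=lambda x0,x1,y0,y1,z0,z1: c[ok&(c[...,0]>x0)&(c[...,0]<x1)&(c[...,1]>y0)&(c[...,1]<y1)&(c[...,2]>z0)&(c[...,2]<z1)]
for n,b in dict(bail=(.38,.56,.17,.23,.08,.11),rim=(.38,.58,.13,.28,.033,.044),riser=(.38,.43,.19,.21,.045,.082)).items():
    q=inb(*b)
    if len(q)>5:
        r=cv2.minAreaRect((q[:,:2]*1000).astype(np.float32));v=cv2.fitLine(q[:,:2].astype(np.float32),cv2.DIST_HUBER,0,.001,.001).ravel()
        print(n,len(q),np.round(r[0],1),np.round(r[1],1),"line",np.degrees(np.arctan(v[1]/v[0])).round(2),v[2:].round(4),np.percentile(q,[2,50,98],axis=0).round(4).tolist())
cv2.imwrite("pics/w6.png",s["pixels"])
goto([.398,.2,.062],91.7)
E
```

```text
[0.4    0.2004 0.2009]
bail 706 [469.5 201.9] [129.7   5.6] line 1.95 [0.4476 0.2012] [[0.407, 0.1975, 0.0829], [0.4524, 0.2017, 0.0894], [0.5268, 0.2052, 0.098]]
rim 1741 [468.8 202.1] [129.5  77.9] line -4.07 [0.4615 0.203 ] [[0.4075, 0.1638, 0.0337], [0.4663, 0.2041, 0.0422], [0.5324, 0.2401, 0.0439]]
riser 92 [405.4 199.9] [3.2 6. ] line 87.98 [0.4054 0.2008] [[0.4041, 0.197, 0.0464], [0.4054, 0.1999, 0.0673], [0.407, 0.2029, 0.0818]]
shift [ 0.0035 -0.0007  0.2314] spin 0.0 rows 2.2 0.0
```

View pics/w6.png

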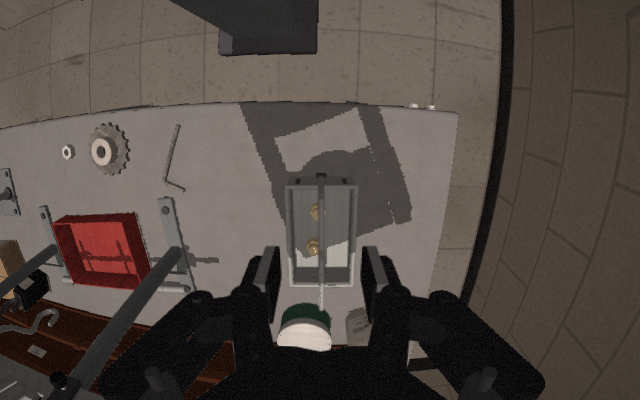

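Picture: the basket at (321,235) under the open fingers, near riser at (321,180), fittings at (316,212) and (315,248). Since the tool cannot be leaned, I grip the bail at its near riser (corner), offset 8 mm toward the robot, so the gripper's body stays in front of the hook.

Request:
carry_out(
  commands="0.5 0.0035 -0.001 0.08 -0.0015; 0.5 0.0035 -0.001 0.14 -0.0015; 0.5 0.0035 -0.001 0.19 -0.0015; 0.5 0.0035 -0.001 0.22 -0.0015; 0.5 0.0035 -0.001 0.233 -0.0015; 0.5 0.0035 -0.001 0.233 -0.0015; 1 0.0035 -0.001 0.233 -0.0015; 1 0.0035 -0.001 0.233 -0.0015; 1 0.0035 -0.001 0.233 -0.0015; 1 0.0035 -0.001 0.233 -0.0015",
  newtons=100,
)

```text
clock: 19.2
position: [0.3978, 0.2001, 0.0609]
tcp_rot: [-0.055, 3.14, 0.001]
force: [-1.9, -0.4, 13.2]
gripper_width: 0.025
grip_force: 98.7
```

```bash
python3 r.py; python3 -c "
from h import *
print(tool().round(4))"
```

```text
F [-1.91 -0.44 13.19] M [-0.188  0.171 -0.019] w 0.025 grip 98.7 x' -0.0796 t-tn 0.3137 hook z-home -0.1815
[[-9.994e-01 -3.530e-02  1.200e-03  3.978e-01]
 [-3.530e-02  9.994e-01  5.000e-04  2.001e-01]
 [-1.200e-03  4.000e-04 -1.000e+00  6.090e-02]
 [ 0.000e+00  0.000e+00  0.000e+00  1.000e+00]]
```

Request:
carry_out(
  commands="1 0 0 -0.01 0; 1 0 0 -0.03 0; 1 0 0 -0.06 0; 1 0 0 -0.1 0; 1 0 0 -0.15 0; 1 0 0 -0.2 0; 1 0 0 -0.25 0; 1 0 0 -0.25 0; 1 0 0 -0.25 0; 1 0 0 -0.25 0",
)

```text
clock: 20.45
position: [0.3967, 0.1996, 0.2093]
tcp_rot: [0.055, -3.14, 0.001]
force: [-0.2, 0.1, -2.1]
gripper_width: 0.024
grip_force: 97.8
```

```bash
cat > k.py <<'E'
from h import *
s=snapshot("wrist");T=tool();c=wcloud(s);ok=s["depth"]>0
print("TCP",T[:3,3].round(4),"F",read_state()["force"].round(2),"w",round(read_state()["gripper_width"],3))
q=(c-T[:3,3])*[1,1,1];q=q@T[:3,:3]   # tool frame; forward=-x, up=-z
q=q*[-1,1,-1]                         # X fwd, Y left, Z up from TCP
m=ok&(q[...,0]>0)&(q[...,0]<.15)&(abs(q[...,1])<.01)&(q[...,2]>-.03)&(q[...,2]<.06)
b=q[m]
for a in np.arange(.01,.15,.008):
    k=abs(b[:,0]-a)<.004
    if k.sum():print(int(a*1000),k.sum(),"y",round(1000*np.median(b[k,1]),1),"z",(1000*np.percentile(b[k,2],[50,90])).round(1))
E
python3 k.py; python3 -c "
from h import *
s=snapshot('wrist');t=snapshot('scene');cv2.imwrite('pics/w7.png',np.hstack([s['pixels'][130:380,180:460],cv2.resize(t['pixels'][130:270,220:420],(400,280))[:250]]))"
```

```text
TCP [0.3968 0.1997 0.2093] F [-0.18 -0.08 -2.11] w 0.024
10 543 y -0.9 z [37.6 53.4]
18 65 y -1.4 z [28.2 29.1]
26 134 y -1.4 z [28.3 29.1]
34 120 y -1.1 z [28.1 28.9]
42 74 y -0.9 z [27.7 28.8]
```

View pics/w7.png

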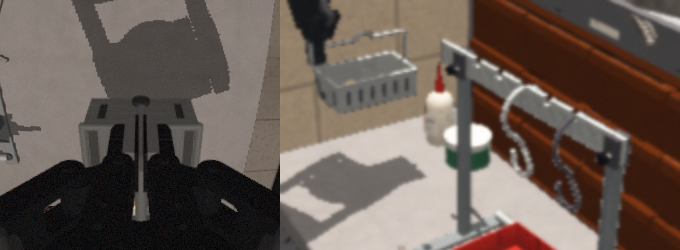

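Left: the basket hangs level, bail at (140,130); right: the scene view with the basket clear of the counter and the bright hook hanging in the middle notch at (515,130). Now locate the hook's lower curl numerically.

```bash
python3 - <<'E'
from h import *
yaw=np.radians(4.985);ex=np.array([np.cos(yaw),np.sin(yaw)]);ey=np.array([-np.sin(yaw),np.cos(yaw)])
for nm in ("scene",):
    s=snapshot(nm);c=cloud(s);ok=s["depth"]>0
    x=c[...,:2]@ex-.5133;t=c[...,:2]@ey+.1489;z=c[...,2]-.266
    m=ok&(abs(x)<.045)&(abs(t)<.04)&(z>-.125)&(z<.012)
    # bar reference
    bt=ok&(abs(x)<.012)&(abs(t)<.12)&(z>.004)&(z<.014);print(nm,"bartop x",np.percentile(x[bt],[5,50,95]).round(4),"z",np.percentile(z[bt],90).round(4))
    for a in np.arange(-.123,.01,.007):
        k=m&(abs(z-a)<.0035)
        if k.sum(): print(int(a*1000),k.sum(),"x",(1000*np.percentile(x[k],[5,50,95])).round(1),"t",(1000*np.percentile(t[k],[5,25,50,75,95])).round(1))
E
```

```text
scene bartop x [-0.0086 -0.002   0.0037] z 0.0099
-108 13 x [0.2 1.  4.1] t [-8.5 -5.   1.3  6.7  9.6]
-101 18 x [-0.3  2.   3.5] t [-12.3  -6.6   8.7  12.9  14.9]
-94 15 x [-0.4  2.4  5.6] t [-15.4 -12.6 -11.3  16.   17.1]
-87 16 x [-0.3  1.5  6.3] t [-12.8 -10.9   4.7  16.9  18.6]
-80 12 x [-0.5  1.   4.6] t [-10.2  -9.   -6.5  -4.4   5.7]
-73 7 x [-0.3  1.3  3.8] t [-5.3 -3.5 -2.2 -0.5  0.4]
-66 6 x [-0.7  0.3  2. ] t [-1.9 -0.6 -0.2  0.5  3.5]
-59 8 x [-7.4 -5.  -0.1] t [-2.7 -1.6 -0.5  0.6  1.5]
-52 9 x [-17.8 -12.8  -7.3] t [-2.  -1.6 -0.6 -0.1  1.6]
-45 8 x [-21.8 -19.5 -16.5] t [-1.9 -1.  -0.4 -0.1  0.6]
-38 6 x [-27.4 -24.6 -23.4] t [-3.  -1.3 -0.6 -0.2  0.1]
-31 4 x [-27.7 -26.9 -24.9] t [-1.7 -0.7 -0.   0.2  0.3]
-24 10 x [-30.1 -29.  -26.5] t [-3.  -2.8 -1.6  1.5  2. ]
-17 56 x [-28.1  -2.5  -0.8] t [-34.8 -20.   -2.4  11.1  36.9]
-10 64 x [-27.2  -2.9  -1.2] t [-35.3 -18.3  -2.6   9.5  35.7]
-3 73 x [-21.6  -2.9  -0.6] t [-35.8 -18.4  -1.9   3.8  34. ]
3 86 x [-12.9  -2.5   1.6] t [-34.3 -18.7  -0.7  12.2  34.6]
```

Request:
carry_out(
  commands="1 0 0 0 0.05; 1 0 0 0 0.105; 1 0 0 0 0.16; 1 0 0 0 0.215; 1 0 0 0 0.27; 1 0 0 0 0.325; 1 0 0 0 0.38; 1 0 0 0 0.435; 1 0 0 0 0.483; 1 0 0 0 0.483",
)

```text
clock: 21.9
position: [0.3973, 0.1999, 0.2099]
tcp_rot: [-2.12, -2.318, 0.001]
force: [1.0, -0.0, -2.4]
gripper_width: 0.023
grip_force: 97.8
```

```bash
python3 - <<'E'
from h import *
st=read_state();T=tool(st);print(T.round(4),st["force"].round(2),st["gripper_width"],st["qpos"].round(2))
a=np.load("c.npz");b=np.load("a.npz")
yaw=np.radians(4.985);ex=np.array([np.cos(yaw),np.sin(yaw)]);ey=np.array([-np.sin(yaw),np.cos(yaw)])
for c in (a["c"],b["sc"],b["tc"]):
    x=c[...,:2]@ex-.5133;t=c[...,:2]@ey+.1489;z=c[...,2]
    m=(x>.03)&(x<.09)&(abs(t)<.08)&(z>.012)&(z<.2);print("rod",m.sum(),np.percentile(np.c_[x[m],z[m]],[5,50,95],axis=0).round(3).tolist() if m.sum() else "")
    m=(x<-.005)&(x>-.08)&(t>.08)&(t<.15)&(z>.05)&(z<.32);print("knob",m.sum(),np.percentile(np.c_[x[m],t[m],z[m]],[1,50,99],axis=0).round(3).tolist() if m.sum() else "")
goto([.4331,-.0715,.20],5);goto([.4331,-.0715,.113],5)
E
```

```text
[[-8.920e-02  9.960e-01 -4.000e-04  3.973e-01]
 [ 9.960e-01  8.920e-02 -1.000e-04  1.999e-01]
 [-1.000e-04 -4.000e-04 -1.000e+00  2.099e-01]
 [ 0.000e+00  0.000e+00  0.000e+00  1.000e+00]] [ 1.   -0.01 -2.43] 0.02340398789866413 [0.4  0.22 2.07 0.   0.85 0.31]
rod 815 [[0.044, 0.013], [0.047, 0.023], [0.061, 0.039]]
knob 696 [[-0.022, 0.103, 0.056], [-0.007, 0.111, 0.198], [-0.005, 0.12, 0.262]]
rod 380 [[0.037, 0.013], [0.045, 0.027], [0.047, 0.038]]
knob 328 [[-0.024, 0.105, 0.054], [-0.008, 0.112, 0.19], [-0.005, 0.123, 0.275]]
rod 294 [[0.044, 0.014], [0.055, 0.019], [0.062, 0.038]]
knob 79 [[-0.023, 0.102, 0.061], [-0.008, 0.11, 0.256], [-0.006, 0.119, 0.276]]
shift [-0.4558  0.0191  0.0165] spin 0.0007 rows 4.4 0.0
shift [-0.4558  0.0192  0.1615] spin 0.0007 rows 4.6 0.0
```

Request:
carry_out(
  commands="1 -0.04 0.015 0 0; 1 -0.1 0.025 0 0; 1 -0.17 0.032 0.02 0; 1 -0.25 0.035 0.05 0; 1 -0.33 0.033 0.09 0; 1 -0.4 0.026 0.13 0; 1 -0.44 0.02 0.155 0; 1 -0.456 0.019 0.162 0; 1 -0.456 0.019 0.162 0; 1 -0.456 0.019 0.162 0",
)

```text
clock: 23.15
position: [0.4333, -0.0709, 0.1134]
tcp_rot: [2.119, 2.319, 0.001]
force: [0.0, 0.4, -1.6]
gripper_width: 0.026
grip_force: 97.9
```

```bash
cat > g.py <<'E'
from h import *
st=read_state();T=tool(st);y=np.radians(4.985);Q=np.array([[np.cos(y),np.sin(y)],[-np.sin(y),np.cos(y)]])
f=-T[:3,0];r=Q@T[:2,3]-[.5133,-.1489];cr=Q@(T[:3,3]+.0722*f)[:2]-[.5133,-.1489]
print("F",st["force"].round(2),"M",st["wrist_torque"].round(2),"w",round(st["gripper_width"],3),"TCPrel",(r*1000).round(1),"crook rel",(cr*1000).round(1),"z",round((T[2,3]+.0331-.266)*1000,1),"theta",round(np.degrees(np.arctan2(*(Q@f[:2])[::-1])),2),"tilt",T[:3,2].round(3))
E
python3 g.py
```

```text
F [ 0.    0.36 -1.59] M [ 0.15 -0.01 -0.  ] w 0.026 TCPrel [-87.8  40.6] crook rel [-87.6 -31.6] z -119.5 theta -89.82 tilt [ 0.001 -0.    -1.   ]
```

Request:
carry_out(
  commands="1 0 0 0 -0.05; 1 0 0 0 -0.105; 1 0 0 0 -0.16; 1 0 0 0 -0.215; 1 0 0 0 -0.27; 1 0 0 0 -0.325; 1 0 0 0 -0.38; 1 0 0 0 -0.435; 1 0 0 0 -0.48; 1 0 0 0 -0.503",
)

```text
clock: 24.4
position: [0.4333, -0.0707, 0.1135]
tcp_rot: [-0.163, 3.136, -0.0]
force: [-0.7, 0.5, -2.0]
gripper_width: 0.028
grip_force: 97.9
```

```bash
python3 g.py; python3 k.py
```

```text
F [-0.66  0.46 -1.98] M [0.01 0.12 0.01] w 0.028 TCPrel [-87.8  40.8] crook rel [-15.6  42. ] z -119.4 theta 0.96 tilt [ 0.001 -0.    -1.   ]
TCP [ 0.4333 -0.0707  0.1135] F [-0.36 -0.2  -2.45] w 0.027
10 533 y -1.0 z [38.1 53.3]
18 64 y -1.5 z [28.3 29.2]
26 128 y -1.5 z [28.3 29.1]
34 121 y -1.0 z [27.9 28.7]
42 78 y -1.3 z [27.8 28.6]
```

Request:
carry_out(
  commands="1 0 0 -0.015 0; 1 0 0 -0.035 0; 1 0 0 -0.055 0; 1 0 0 -0.07 0; 1 0 0 -0.078 0; 1 -0.01 0 -0.078 0; 1 -0.02 0 -0.078 0; 1 -0.0275 0 -0.078 0; 1 -0.0275 0 -0.078 0; 1 -0.0275 0 -0.078 0",
)

```text
clock: 25.7
position: [0.4491, -0.0699, 0.1595]
tcp_rot: [0.154, -3.137, -0.0]
force: [0.7, -0.1, -1.8]
gripper_width: 0.023
grip_force: 97.9
```

```bash
python3 g.py; cat > v.py <<'E'
from h import *
yaw=np.radians(4.985);ex=np.array([np.cos(yaw),np.sin(yaw)]);ey=np.array([-np.sin(yaw),np.cos(yaw)])
s=snapshot("scene");c=cloud(s);ok=s["depth"]>0
X=c[...,:2]@ex-.5133;Y=c[...,:2]@ey+.1489;Z=c[...,2]-.266
def sl(n,m,i):
    k=ok&m;P=np.c_[X[k],Y[k],Z[k]]*1000
    print(n,len(P))
    for a in np.arange(*i[1]):
        q=P[abs(P[:,i[0]]-a)<i[1][2]/2]
        if len(q):print("  ",a,len(q),"x",np.percentile(q[:,0],[5,50,95]).round(1),"t",np.percentile(q[:,1],[5,50,95]).round(1),"z",np.percentile(q[:,2],[5,50,95]).round(1))
E
cat > v1.py <<'E'
from v import *
sl("bail",(abs(X)<.07)&(Y>.026)&(Y<.055)&(Z>-.1)&(Z<-.055),(0,(-66,70,6)))
sl("curl",(abs(X)<.02)&(abs(Y)<.024)&(Z>-.122)&(Z<-.06),(2,(-115,-60,8)))
E
python3 v1.py
```

```text
F [ 0.72 -0.05 -1.8 ] M [0.01 0.1  0.04] w 0.023 TCPrel [-72.   40.2] crook rel [ 0.2 41. ] z -73.4 theta 0.64 tilt [-0.  0. -1.]
bail 117
   -66 12 x [-68.4 -66.1 -64.9] t [27.  28.1 39.8] z [-98.1 -82.6 -59.4]
   -60 2 x [-60.6 -60.4 -60.3] t [46.4 46.7 46.9] z [-63.7 -62.3 -61. ]
   -54 3 x [-55.  -55.  -53.1] t [37.6 38.5 38.5] z [-82.7 -80.5 -80.3]
   -48 2 x [-49.8 -47.6 -45.4] t [37.6 38.8 40.1] z [-81.7 -81.6 -81.5]
   -42 3 x [-43.2 -40.7 -40. ] t [35.8 38.4 38.6] z [-82.3 -81.6 -78.9]
   -36 2 x [-35.  -34.7 -34.5] t [38.3 38.6 38.9] z [-81.4 -80.4 -79.4]
   -30 5 x [-31.7 -31.1 -28.3] t [38.4 39.3 39.6] z [-82.8 -80.1 -78.2]
   -24 6 x [-26.4 -23.6 -21.4] t [37.7 39.  41.4] z [-83.  -79.6 -78.8]
   -18 4 x [-19.7 -18.  -15.3] t [39.  39.3 40.9] z [-82.6 -81.6 -79.2]
   -12 8 x [-13.6 -11.1  -9.6] t [39.6 40.2 42.5] z [-82.3 -79.9 -75.2]
   -6 8 x [-8.2 -6.3 -3.5] t [37.8 40.4 44.2] z [-76.9 -73.5 -72. ]
   0 4 x [-0.8 -0.1  1. ] t [38.4 39.7 40.6] z [-74.9 -73.4 -71.7]
   6 9 x [4.6 6.8 8.5] t [36.8 39.7 43.1] z [-78.7 -75.4 -71.7]
   12 2 x [10.2 10.8 11.3] t [36.5 37.5 3
[... 452 characters left out ...]
5.2 55.6] t [39.9 40.2 41.4] z [-84.4 -84.3 -81.6]
   60 11 x [57.2 61.  62.3] t [38.4 40.9 44.9] z [-96.4 -85.9 -81.2]
   66 7 x [64.  65.2 66.1] t [39.4 40.6 44.5] z [-98.9 -96.7 -91.1]
curl 92
   -115 1 x [1.6 1.6 1.6] t [-0. -0. -0.] z [-111.4 -111.4 -111.4]
   -107 20 x [-0.   1.4  3.4] t [-10.1   1.8  11.2] z [-109.6 -106.4 -104. ]
   -99 16 x [-0.5  1.7  3.1] t [-14.7  11.7  17. ] z [-102.   -99.4  -96. ]
   -91 21 x [-0.5  2.   5.5] t [-15.7 -10.2  17.7] z [-94.9 -92.2 -87.9]
   -83 14 x [-1.   0.8  5.6] t [-11.8  -7.2  17.9] z [-85.3 -83.8 -80. ]
   -75 10 x [-0.2  1.2  4.6] t [-6.1 -3.1  0.2] z [-78.  -74.5 -72.8]
   -67 7 x [-1.6 -0.   2.2] t [-3.  -1.   2.9] z [-69.4 -68.8 -64.1]
```

Request:
carry_out(
  commands="1 -0.001 0 -0.004 0; 1 -0.001 -0.008 -0.004 0; 1 -0.001 -0.016 -0.004 0; 1 -0.001 -0.024 -0.004 0; 1 -0.001 -0.032 -0.004 0; 1 -0.001 -0.04 -0.004 0; 1 -0.001 -0.048 -0.004 0; 1 -0.001 -0.055 -0.004 0; 1 -0.001 -0.058 -0.004 0; 1 -0.001 -0.058 -0.004 0",
)

```text
clock: 27.0
position: [0.4533, -0.1047, 0.1621]
tcp_rot: [0.154, -3.138, 0.0]
force: [-0.0, -0.5, -2.1]
gripper_width: 0.023
grip_force: 97.9
```

```bash
python3 g.py; cat > v2.py <<'E'
from v import *
sl("straight+far",(X>.01)&(X<.07)&(abs(Y)<.03)&(Z>-.125)&(Z<-.06),(0,(12,70,10)))
sl("mid",(abs(X)<.014)&(abs(Y)<.024)&(Z>-.122)&(Z<-.05),(2,(-115,-50,6)))
sl("near curl",(X>-.04)&(X<-.01)&(abs(Y)<.024)&(Z>-.06)&(Z<0),(2,(-56,0,8)))
E
python3 v2.py
```

```text
F [-0.04 -0.47 -2.06] M [-0.02  0.12 -0.01] w 0.023 TCPrel [-70.8   5.2] crook rel [1.4 6. ] z -70.8 theta 0.62 tilt [-0. -0. -1.]
straight+far 74
   12 8 x [11.3 13.3 16.5] t [-28.5   4.6   5.8] z [-123.8  -78.4  -74. ]
   22 11 x [17.9 20.7 26.2] t [-29.8   6.1   8.5] z [-123.5  -79.1  -77.3]
   32 11 x [28.3 32.2 36.4] t [-12.    5.5   8.5] z [-103.   -78.   -76.1]
   42 11 x [39.6 42.9 46.5] t [-29.4   4.3   6.9] z [-124.4  -79.9  -76.9]
   52 7 x [49.  51.2 53.7] t [-17.8   4.6   7.1] z [-111.3  -78.4  -76.8]
   62 26 x [59.5 62.8 66.1] t [-7.1  5.3 23.7] z [-124.8 -121.6  -88.6]
mid 116
   -109 12 x [0.2 1.6 5.4] t [-8.7  1.6  6.7] z [-110.9 -107.6 -106.5]
   -103 16 x [0.  2.2 3.9] t [-14.2   7.1  13. ] z [-105.9 -103.3 -101. ]
   -97 12 x [0.5 2.8 6.5] t [-16.8 -13.4  14.9] z [-99.1 -97.5 -94.3]
   -91 11 x [-0.5  2.   4.5] t [-14.5 -12.   15.5] z [-93.3 -91.3 -88.3]
   -85 9 x [-0.7  2.4  5.5] t [-12.7  -8.2  13.3] z [-87.6 -85.1 -83. ]
   -79 15 x [-13.3   0.8  12.4] t [-9.9 -3.2  5.4] z [-81.3 -78.8 -76.6]
   -73 18 x [-9.5  0.  11.2] t [-5.9  3.6  8.5] z [-74.7 -73.3 -70.3]
   -67 11 x [-6.9 -1.1  4.6] t [-2.4  2.8  5.9] z [-69.8 -68.1 -65.5]
   -61 6 x [-6.4 -3.6  1.8] t [-2.8 -1.2  0.3] z [-63.2 -61.6 -60.1]
   -55 4 x [-11.   -9.3  -5.8] t [-3.6 -2.2 -1.9] z [-56.9 -55.5 -52.6]
near curl 54
   -56 1 x [-11.2 -11.2 -11.2] t [-1.9 -1.9 -1.9] z [-55.2 -55.2 -55.2]
   -48 2 x [-12.7 -11.8 -11. ] t [-3.6 -2.5 -1.4] z [-51.2 -50.8 -50.4]
   -40 7 x [-26.9 -25.4 -20.6] t [-2.2 -1.   0.9] z [-40.3 -38.2 -36.2]
   -32 6 x [-28.7 -28.1 -25.1] t [-4.2 -3.2 -0.7] z [-33.2 -31.5 -28.8]
   -24 9 x [-30.6 -27.7 -25.9] t [-2.7 -0.4  0.8] z [-27.1 -24.5 -20.9]
   -16 10 x [-28.  -27.2 -23.2] t [-2.7 -0.9  2.7] z [-18.5 -14.9 -12.6]
   -8 11 x [-24.6 -22.5 -19.8] t [-2.1 -0.7  1.8] z [-11.   -7.1  -4.7]
```

Request:
carry_out(
  commands="1 0 0 0.006 0; 1 0 -0.002 0.012 0; 1 0 -0.004 0.018 0; 1 0 -0.006 0.024 0; 1 0 -0.007 0.03 0; 1 0 -0.008 0.035 0; 1 0 -0.008 0.04 0; 1 0 -0.008 0.045 0; 1 0 -0.008 0.048 0; 1 0 -0.008 0.048 0",
)

```text
clock: 28.3
position: [0.4537, -0.1093, 0.1332]
tcp_rot: [0.154, -3.138, -0.0]
force: [0.5, -0.1, -3.1]
gripper_width: 0.027
grip_force: 97.9
```

```bash
python3 g.py; sed -i 's/"near curl"/"near curl"/' v2.py; python3 v2.py | sed -n '/mid/,$p'
```

```text
F [ 0.51 -0.08 -3.06] M [-0.01  0.11  0.03] w 0.027 TCPrel [-70.8   0.6] crook rel [1.4 1.4] z -99.7 theta 0.63 tilt [-0.  0. -1.]
mid 109
   -109 16 x [-11.1   1.2   5.7] t [-9.4  0.2  4.5] z [-110.4 -107.8 -106.6]
   -103 21 x [-10.9   0.2   9.5] t [-13.2  -0.3  10. ] z [-105.3 -102.  -100.4]
   -97 15 x [-6.3  2.7  7.3] t [-15.5   0.1   2.7] z [-99.5 -98.1 -96.4]
   -91 11 x [0.1 2.1 4.7] t [-16.1 -11.7  16.7] z [-93.3 -91.2 -89.4]
   -85 15 x [-0.5  1.4  4.3] t [-12.3  -6.9  17.7] z [-87.8 -85.6 -82.3]
   -79 6 x [-0.2  1.4  5.3] t [-8.5 -5.4 -3.2] z [-79.9 -78.6 -77.1]
   -73 8 x [-0.5  1.4  4.2] t [-6.4 -2.   0.4] z [-74.5 -73.1 -70.8]
   -67 4 x [-1.7  1.   1.2] t [-2.2 -2.  -1.9] z [-69.3 -66.4 -64.5]
   -61 6 x [-6.7 -4.1  0.5] t [-1.3 -1.   1.3] z [-63.8 -61.6 -58.4]
   -55 5 x [-11.1  -9.7  -7.7] t [-1.8 -1.1  1.3] z [-56.6 -55.4 -53.9]
near curl 47
   -56 4 x [-16.9 -12.9 -10.9] t [-1.2  1.3  1.6] z [-56.6 -54.1 -52.2]
   -48 7 x [-21.5 -17.3 -14.5] t [-3.4 -1.5 -0.7] z [-50.7 -47.6 -44.7]
   -40 8 x [-26.7 -24.5 -21.1] t [-2.5 -1.4  1. ] z [-42.7 -39.6 -36.8]
   -32 7 x [-28.1 -26.6 -24.6] t [-2.9 -1.7 -0.3] z [-34.9 -32.2 -28.6]
   -24 4 x [-29.  -27.8 -27.6] t [-3.4 -2.4 -0.1] z [-26.4 -24.5 -21.9]
   -16 3 x [-27.6 -25.4 -23.5] t [-3.5 -3.2 -1.2] z [-18.6 -16.2 -12.4]
   -8 7 x [-25.5 -22.6 -18.9] t [-3.5 -1.8  0.1] z [-10.4  -5.6  -5. ]
```

The crook is inside the curl, about 5 mm above its bottom. Lower gently.

Request:
carry_out(
  commands="1 0 -0.0005 0.001 0; 1 0 -0.0005 0.002 0; 1 0 -0.0005 0.003 0; 1 0 -0.0005 0.004 0; 1 0 -0.0005 0.005 0; 1 0 -0.0005 0.006 0; 1 0 -0.0005 0.007 0; 1 0 -0.0005 0.007 0; 1 0 -0.0005 0.007 0; 1 0 -0.0005 0.007 0",
)

```text
clock: 29.6
position: [0.4538, -0.1096, 0.1292]
tcp_rot: [-0.154, 3.138, -0.0]
force: [0.8, 0.3, -1.1]
gripper_width: 0.025
grip_force: 98.2
```

```bash
python3 g.py
```

```text
F [ 0.75  0.32 -1.14] M [-0.02  0.12 -0.01] w 0.025 TCPrel [-70.7   0.2] crook rel [1.5 1. ] z -103.7 theta 0.63 tilt [ 0. -0. -1.]
```

Request:
carry_out(
  commands="1 0 0 0.0005 0; 1 0 0 0.001 0; 1 0 0 0.0015 0; 1 0 0 0.0015 0; 1 0 0 0.0015 0; 1 0 0 0.0015 0; 1 0 0 0.0015 0; 1 0 0 0.0015 0; 1 0 0 0.0015 0; 1 0 0 0.0015 0",
)

```text
clock: 30.85
position: [0.4538, -0.1096, 0.1282]
tcp_rot: [0.154, -3.138, -0.0]
force: [-0.2, -0.6, -0.2]
gripper_width: 0.024
grip_force: 98.9
```

```bash
python3 g.py
```

```text
F [-0.22 -0.62 -0.16] M [ 0.03 -0.06 -0.03] w 0.024 TCPrel [-70.7   0.2] crook rel [1.5 1. ] z -104.7 theta 0.63 tilt [-0.  0. -1.]
```

Request:
carry_out(
  commands="1 0 0 0.0003 0; 1 0 0 0.0006 0; 1 0 0 0.0006 0; 1 0 0 0.0006 0; 1 0 0 0.0006 0; 1 0 0 0.0006 0; 1 0 0 0.0006 0; 1 0 0 0.0006 0; 1 0 0 0.0006 0; 1 0 0 0.0006 0",
)

```text
clock: 32.1
position: [0.4538, -0.1096, 0.1279]
tcp_rot: [-0.154, 3.138, -0.0]
force: [0.7, -0.4, 0.8]
gripper_width: 0.027
grip_force: 99.1
```

```bash
python3 g.py
```

```text
F [ 0.65 -0.41  0.83] M [-0.03 -0.03 -0.01] w 0.027 TCPrel [-70.7   0.2] crook rel [1.5 1. ] z -105.0 theta 0.64 tilt [ 0. -0. -1.]
```

The weight is on the hook. Relax the grip, open, wait.

Request:
carry_out(
  commands="1 0 0 0 0; 1 0 0 0 0; 0.85 0 0 0 0; 0.75 0 0 0 0; 0.65 0 0 0 0; 0.6 0 0 0 0; 0.6 0 0 0 0; 0.6 0 0 0 0; 0.6 0 0 0 0; 0.6 0 0 0 0",
  newtons=20,
)

```text
clock: 33.35
position: [0.4538, -0.1096, 0.1279]
tcp_rot: [-0.154, 3.138, -0.0]
force: [-0.1, 1.0, 0.2]
gripper_width: 0.396
grip_force: 0.0
```

```bash
python3 g.py; python3 v2.py | sed -n '1,/-79/p'
```

```text
F [-0.13  1.01  0.23] M [ 0.02 -0.04 -0.03] w 0.396 TCPrel [-70.7   0.2] crook rel [1.5 1. ] z -105.0 theta 0.63 tilt [ 0. -0. -1.]
straight+far 30
   12 1 x [16.5 16.5 16.5] t [-0.7 -0.7 -0.7] z [-113.7 -113.7 -113.7]
   22 7 x [19.5 21.2 24.9] t [-1.9 -0.7  1.1] z [-112.7 -109.9 -108. ]
   32 10 x [27.9 30.4 36.4] t [-1.8  0.2  2.8] z [-112.  -109.8 -108. ]
   42 6 x [39.2 41.7 44.1] t [-1.1 -0.2  2.4] z [-111.6 -109.8 -107.6]
   52 5 x [48.2 49.7 51.1] t [-0.8  1.5  3.3] z [-111.7 -109.9 -108.5]
   62 1 x [61. 61. 61.] t [2.2 2.2 2.2] z [-122.5 -122.5 -122.5]
mid 93
   -109 13 x [-10.5  -0.3   6. ] t [-9.8 -2.2  1.4] z [-111.2 -108.2 -106.6]
   -103 18 x [-7.6 -0.1  5.1] t [-13.2  -1.7   1. ] z [-105.5 -102.5 -101. ]
   -97 6 x [-1.6  0.8  3.2] t [-16.1 -14.8 -13.8] z [-98.7 -96.7 -95.5]
   -91 7 x [-0.9 -0.3  1.9] t [-16.4 -13.1  -9.4] z [-93.  -90.9 -89.9]
   -85 13 x [-2.3 -0.4  2.6] t [-13.8  -9.3  15.6] z [-87.5 -85.4 -82.9]
   -79 10 x [-2.   0.4  4.8] t [-11.4  -5.7  -1.7] z [-81.2 -80.2 -76.6]
```

Hanging level and free. Back out toward the robot, then up a little.

Request:
carry_out(
  commands="0.6 0.008 0 0 0; 0.6 0.016 0 0 0; 0.6 0.024 0 0 0; 0.6 0.032 0 0 0; 0.6 0.04 0 0 0; 0.6 0.05 0 0 0; 0.6 0.055 0 0 0; 0.6 0.055 0 -0.03 0; 0.6 0.055 0 -0.06 0; 0.6 0.055 0 -0.06 0",
)

```text
clock: 34.65
position: [0.4217, -0.1132, 0.1648]
tcp_rot: [-0.154, 3.136, -0.001]
force: [-0.1, -0.2, -1.0]
gripper_width: 0.396
grip_force: 0.0
```

```bash
python3 g.py; python3 v2.py; python3 - <<'E'
from v import *
p=s["pixels"].astype(int)
sl("rim",(abs(X)<.08)&(abs(Y)<.06)&(Z>-.175)&(Z<-.15),(0,(-70,80,20)))
k=ok&(abs(X)<.06)&(abs(Y)<.045)&(Z>-.2)&(Z<-.15)&(p[...,2]>p[...,0]*1.6)&(p[...,1]>p[...,0]*1.2);print("brass px",k.sum(),np.c_[X[k],Y[k],Z[k]].round(3).tolist()[::4])
E
```

```text
F [-0.07 -0.17 -1.02] M [ 0.02 -0.02  0.04] w 0.396 TCPrel [-103.    -0.5] crook rel [-30.8   0.3] z -68.1 theta 0.63 tilt [ 0.002 -0.001 -1.   ]
straight+far 32
   12 1 x [17. 17. 17.] t [-3.4 -3.4 -3.4] z [-106.9 -106.9 -106.9]
   22 7 x [20.1 22.3 26. ] t [-1.3 -0.9  1.8] z [-112.5 -109.8 -108.3]
   32 8 x [28.2 31.8 36.4] t [-0.7  0.1  2.4] z [-112.7 -110.2 -108.2]
   42 9 x [38.  42.1 46.5] t [-1.8  0.1  2.8] z [-110.4 -109.2 -108.3]
   52 4 x [48.6 50.1 51.5] t [-1.   0.1  1.2] z [-111.3 -109.1 -106.9]
   62 3 x [59.5 61.7 62.5] t [0.1 0.2 2.7] z [-124.8 -123.7 -123.1]
mid 119
   -115 1 x [-10.7 -10.7 -10.7] t [-0.3 -0.3 -0.3] z [-112.3 -112.3 -112.3]
   -109 17 x [-11.6  -0.6   5.4] t [-5.2 -0.6  8.7] z [-111.3 -107.8 -106.2]
   -103 29 x [-8.5 -0.1  5.8] t [-12.2  -0.4  14.1] z [-105.3 -102.8 -100.5]
   -97 10 x [-2.  -0.1  3.8] t [-15.4 -13.4  16.3] z [-99.6 -96.6 -95.4]
   -91 14 x [-2.1  0.5  3.1] t [-15.3 -10.2  16.9] z [-93.5 -91.  -88.7]
   -85 13 x [-2.3 -0.7  3.6] t [-12.1  -9.1  17.7] z [-87.2 -85.1 -82.4]
   -79 8 x [-1.9 -0.4  3.9] t [-9.3 -6.1 -2. ] z [-80.1 -78.1
[... 872 characters left out ...]
71.4 -159.7 -153.9]
   -50 127 x [-59.7 -57.1 -42.4] t [-35.8 -10.9  37. ] z [-174.1 -166.8 -157.2]
   -30 89 x [-38.4 -27.9 -22.1] t [-36.1  -6.5  37. ] z [-174.6 -167.5 -156.5]
   -10 85 x [-19.3 -10.8  -1.5] t [-35.8  34.8  38.7] z [-173.9 -164.4 -155.7]
   10 96 x [ 1.2 10.4 18.2] t [-34.6  -6.4  38.5] z [-173.8 -165.1 -155.4]
   30 96 x [20.3 29.2 38.2] t [-34.6  34.8  38.6] z [-173.7 -164.4 -154.1]
   50 123 x [41.  56.8 59.8] t [-33.1  24.7  39.1] z [-173.3 -164.2 -154.1]
   70 62 x [60.1 60.7 63.1] t [-28.9   5.4  35. ] z [-174.  -157.8 -153.6]
brass px 17 [[0.016, -0.009, -0.172], [-0.019, -0.006, -0.177], [-0.024, -0.009, -0.176], [-0.029, -0.007, -0.178], [-0.031, -0.006, -0.181]]
```

```bash
python3 -c "
from station import close_job
print(close_job())"
```

```text
the job is handed in; nothing more can be done
None
```

I handed the job in at about 35 s: the S-hook sits home in the middle notch and carries the basket level, with both fittings inside and the gripper clear; no verdict came back. The tool could not be leaned, so I gripped the basket at the near upright of its bail instead of the given grip point.

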